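# Dispense the brass nuts from the parts carousel

### The arm

A 7-joint arm with a two-finger parallel gripper is mounted at the origin on a cart in front of the work surface, level with it; the furniture and walls round the work are solid. World frame = base frame: x ahead of the robot, y to its left, z up, the work surface at z = 0. Lengths are in m, angles in rad, forces in N, time in s.
With the tool pointing down it reaches from about 0.425 to 0.95 m from the base axis. Payload 4.7 kg.
Tool frame: the origin (TCP) lies midway between the tips of the shut fingers; the grasp point (between the pads) lies 19 mm behind it (env.hold_point_z is the distance from the TCP to the grasp point, in m); z points along the fingers, y is the line along which they close (so a half turn about z gives the same grasp; the last joint's range is limited). The gripper opens to 85 mm and grips with 20 to 120 N. Pads are 22 mm wide; open, the fingers measure 114 mm over their backs; the gripper's body (76 mm by 85 mm) begins 54 mm behind the grasp point. The pads swing forward as they close: fully open they stand 13 mm farther back than shut.
Start: joints at [-1.27, 0.469, -0.049, 1.532, 0.024, 1.141, -0.082], TCP at [0.219, 0.639, 0.231] pointing down, gripper open.
Joint ranges: [-2.59, 2.59], [-0.33, 1.99], [-1.39, 1.29], [0.1, 2.45], [-1.04, 4.18], [0.21, 1.99], [-2.66, 2.66]. Speed limits (rad/s): [2.57, 2.57, 3.14, 3.14, 3.14, 3.14, 3.14].

### API

Orientations are given as a rotation vector (axis times angle).
In Python, from plant import state, optics, env gives the robot as it stands.
- The arm moves only by the tool jog_arm, never from a script. Its arguments are lists of equal length, an entry for each row: "dp": the shift along the tool's x, y, z in units of 50 mm (1.0 is 50 mm), a list of three; "spin": the turn about the tool's z in units of 5 degrees (1.0 is 5 degrees); "claw": the finger opening in mm, from 0 to 85.4. A call has exactly 8 rows; each row is the pose to reach, as a shift and turn from the pose commanded when the call began, along the tool's axes at that moment; what a row does not reach only later rows make up. A row lasts 1/10 s, in which the tool goes at most 50 mm and 8.59 degrees, less where a joint would pass 70% of its speed; a pose out of reach is approached as far as the arm can. A call with a gripper value outside its range is refused whole. The fingers move at their own pace and stop on an object; the grip force is fixed at half the most. Time passes only in rows, so rows that repeat a pose let the fingers close, or fill a call up. It gives the time, the measured TCP pose, the force, the opening and the grip force at its end, in the units of the state.
- state(): the state, without advancing time (a new reading comes with each control period).
- optics.grab_frame(name): name is "scene" or "top" or "wrist"; returns (picture, depth): 480x640x3 uint8, blue, green, red; 480x640 float32, m along the optical axis (not along the pixel's ray), 0 where there is no reading.
- optics.camera_params(name): a dict with "intrinsics" (3x3 intrinsics, pixels), "D" ([k1, k2, p1, p2, k3] as OpenCV has them; the pictures are not rectified), "world_from_camera" (4x4, takes a point from camera to world coordinates); the wrist camera has in their place "hand_eye" (4x4, takes a point from camera to tool coordinates, whose origin is the TCP and whose axes are the flange's). Camera axes: x right, y down, z forward; pixel columns grow to the right and rows downward; lengths in m; the calibration is good to about 2 mm. A picture is of the moment at which its call begins: read the wrist's pose just before it. camera_params takes no time and is no camera call.
- env.job_done(): hands the job in; it is judged then, once.
Trained networks look in the newest picture that a camera, given by its name, has taken for a name from the list of things; names that differ only in an ending like _2 or _b are one class to them, and where a whole thing is asked for, a point or a joint stands for the part that bears it (a point fixed in the world has none). Each returns a list of dicts, best first, with "confidence" (0 to 1); they miss things now and then, are a little off and sometimes report something else, mostly with a low value. They report only what shows in the picture. A call takes as long as a camera call.
- optics.look_for(camera, name): "pixel" ([column, row] in pixels, amid what is visible of it).
- optics.cut_out(camera, name): "pixels" (480x640 bool, what is visible of it) and "pixel" ([column, row] in pixels, amid what is visible of it).
The state is a dict: "time_s": time; "qpos": joint angles; "qd": joint speeds; "joint_efforts": joint torques, N m; "tool_pos": TCP position; "tool_rot": TCP orientation; "wrist_force": force on the tool from outside, world axes, zero at the start; "wrist_torque": the same for the moment, N m; "opening": opening from 0.0 (shut) to 1.0 (fully open); "finger_force": force on a finger pad.
Only numpy, scipy, OpenCV 4.12 (cv2) and the standard library are available. Lean on these libraries where they do the work, as an engineer would, in place of code of your own. Each camera call takes 0.05 s, during which the arm holds its last target. There are 200 camera calls.

### The job

The order calls for the two brass hex nuts: set the green tray under the carousel's spout, turn the pegged wheel until the brass nuts' compartment stands square at the spout, then push the red-handled lever over to tip the carousel so that both nuts slide into the tray, and let it come back upright. Do not touch the small parts themselves, let no other part out of the carousel, leave the tray standing on the desk, and leave the things round about where they are.

Things in the scene. Friction and masses are not known exactly. Their poses are not given: they have to be found in the camera images.
- stand: Steel stand, fixed. Origin on the desk under the carousel's middle; z up, +y the way the spout points, -x the lever's side. Base plate 196 (x) by 150 (y), 10 high; front edge at y = 75, a stop for the tray. Tilt axis along x at y = 45, z = 90 between cheeks at x = +-88. Carousel rim: radius 73 inside, 77 outside, top at z = 121; one gap, 25 degrees to either side of +y, leads to the spout.
- cradle (a joint): Tilt of the carousel (rim, spout, wheel and lever together) about the stand's tilt axis, rad: 0 upright on its rear stop, up to 0.75 with the spout down. Let go, it falls back to 0 by its weight, damped, in about a second. Pushing the lever takes 3 to 6 N. Parts start to slide by about 0.4; 0.65 or more empties the compartment at the spout in about a second.
- wheel (a joint): Turn of the white wheel, rad, positive counter-clockwise from above; +-6 rad either way, light friction (1.5 N at a peg), stays where left, no clicks. Five 72 degree compartments between dividers 3 thick. At 0 a divider points to the spout (stand +y) and the compartment middles lie 36, 108 and 180 degrees to either side of it. Compartment floor at z = 93, divider tops at z = 121 over the desk.
- wheel_center (a point): Middle of the wheel on the compartments' floor (on the wheel's axis); 93 above the desk when upright. Its frame turns with the wheel.
- peg0 (a point): Top of one of five black finger pegs, 10 in diameter, on the dividers, 55 from the wheel's axis and 72 degrees apart, from the divider tops (z = 121) up to z = 148. Pushing one sideways turns the wheel. This one is on the divider that points to the spout at wheel = 0.
- spout_lip (a point): Middle of the spout's outer lip, on its floor: 114 from the wheel's axis, 92 above the desk when upright. The spout is 61 wide at the rim, 53 at the lip, side walls 30 high. Tipped to 0.7 rad the lip comes to about y = 98, z = 47 in the stand's frame; parts leaving it land up to 60 farther out.
- lever_grip (a point): Middle of the tipping lever's red handle: a round bar 15 in diameter, 46 long, along the stand's x (x = -106 to -152). At rest at y = 4, z = 165 in the stand's frame, 41 behind and 75 above the tilt axis, about which it turns with the carousel: pushed about 60 towards +y it tips the carousel fully.
- tray: Green catch tray, loose, about 0.14 kg, 100 (x) by 110 (y) by 34 high. Origin: centre of its underside. Walls 4 thick with a round rim 8 thick on top (to pinch or push), floor 4 thick. With a 100 wide side against the stand's front edge, centred on the spout (tray centre at stand x = 0, y = 130 to 135), it catches what the spout drops.
- brass_nut1: Golden brass hex nut, 19 across flats, 10 high, 17 g, origin in the middle of its underside; lies on the floor of one compartment, about 50 from the wheel's axis.
- brass_nut2: Second brass hex nut, alike; starts lying on the first.
- steel_nut1: Silver steel hex nut of the same size, in another compartment; must stay in the carousel.
- steel_nut2: Second steel nut, starts on the first; must stay in the carousel.
- rubber_foot: Black round foot, 22 diameter, 14 high; must stay in the carousel.
- spacer1: Blue round spacer, 19 diameter, 10 high; must stay in the carousel.
- spacer2: Second blue spacer, starts on the first; must stay in the carousel.
- red_cap: Red round cap, 21 diameter, 12 high; must stay in the carousel.
- tape: Roll of tape, 96 diameter, 48 high, behind the carousel: leave alone.
- stapler: Blue stapler, 125 long, 45 high, beyond the tray, to the left: leave alone.
- mouse: White computer mouse, 104 long, 35 high, behind the work: leave alone.

How it is judged:
By the outcome, as a careful person would: the job done as asked, in the order asked, and still so for the second after the job is handed in, with the robot touching nothing.
It also fails if it takes over 64 s, if anything falls off the work surface, if the arm or the gripper's body presses on something with over 40 N, if the wrist force passes 120 N, or if a joint passes its speed limit or range.

## Working session

There is one attempt and no reset: what is moved stays moved. The work goes in short steps, Python scripts to look and compute and a tool call to move; the robot and the scene stay as the last step left them, time stands still between calls to the robot, and variables do not carry over. Pictures are saved under pics/ and viewed, at most 10 in all, crops included, and the job is handed in when it is done.

Besides the shell and the picture viewer there is one more tool, called after "Emit:" as name(argument=value, ...), one argument or row to a line, values as JSON. jog_arm: Moves the arm, as the interface text tells. Its arguments: {"type":"object","properties":{"dp":{"type":"array"},"spin":{"type":"array"},"claw":{"type":"array"}},"required":["dp","spin","claw"]}

```bash
ls; mkdir -p pics; cat > h.py <<'E'
import numpy as np, cv2
from scipy.spatial.transform import Rotation as R
from plant import state, optics, env
def wfc(cam, st=None):
    p=optics.camera_params(cam)
    if 'world_from_camera' in p: return p, np.array(p['world_from_camera'])
    T=np.eye(4);T[:3,:3]=R.from_rotvec(st['tool_rot']).as_matrix();T[:3,3]=st['tool_pos']
    return p, T@np.array(p['hand_eye'])
def pts(cam,uv,d,st=None):
    "pixels Nx2, depths N -> world"
    p,T=wfc(cam,st)
    n=cv2.undistortPoints(np.array(uv,float).reshape(-1,1,2),np.array(p['intrinsics']),np.array(p['D'])).reshape(-1,2)
    d=np.array(d).reshape(-1,1)
    return np.c_[n*d,d]@T[:3,:3].T+T[:3,3]
def cloud(cam,depth,mask,st=None):
    v,u=np.nonzero(mask&(depth>0))
    return pts(cam,np.c_[u,v],depth[v,u],st)
E
cat > a.py <<'E'
from h import *
s=state();print(s['time_s'],s['tool_pos'],s['tool_rot'])
for c in ('top','scene'):
    im,d=optics.grab_frame(c);cv2.imwrite(f'pics/{c}0.png',im);np.save(f'{c}0.npy',d)
    for n in ['stand','wheel','tray','lever_grip','spout_lip','wheel_center','peg0','brass_nut1','steel_nut1','tape','stapler','mouse','red_cap','rubber_foot','spacer1']:
        try:
            for r in optics.cut_out(c,n)[:2]:
                P=cloud(c,d,r['pixels'])
                print(c,n,round(r['confidence'],2),np.round(r['pixel']),len(P),np.median(P,0).round(3) if len(P) else '',P.min(0).round(3),P.max(0).round(3))
        except Exception as e: print(c,n,e)
print(state()['time_s'])
E
python3 a.py
```

```text
pics
0.0 [0.21839823 0.63807144 0.2302489 ] [-5.15624605e-01 -3.09872917e+00  3.07793304e-03]
top stand 0.96 [411. 267.] 8554 [0.566 0.072 0.094] [ 0.416 -0.052 -0.004] [0.688 0.174 0.176]
top stand 0.67 [428. 237.] 113 [0.625 0.042 0.111] [0.615 0.029 0.09 ] [0.638 0.055 0.117]
top wheel 0.91 [416. 266.] 4191 [0.574 0.062 0.094] [ 0.506 -0.016  0.084] [0.647 0.13  0.152]
top wheel 0.27 [410. 265.] 8710 [0.566 0.072 0.094] [ 0.413 -0.055 -0.004] [0.688 0.174 0.176]
top tray 0.85 [315. 279.] 3006 [0.56  0.246 0.006] [ 0.503  0.188 -0.002] [0.615 0.305 0.038]
top lever_grip 0.55 [416. 268.] 6824 [0.571 0.068 0.095] [ 0.424 -0.018 -0.001] [0.675 0.174 0.176]
top spout_lip 0.94 [413. 266.] 7013 [0.57  0.067 0.095] [ 0.416 -0.05  -0.004] [0.674 0.174 0.176]
top peg0 0.85 [416. 265.] 3915 [0.574 0.061 0.094] [ 0.506 -0.013  0.088] [0.646 0.129 0.152]
top brass_nut1 0.42 [444. 259.] 63 [0.578 0.008 0.113] [ 0.569 -0.     0.103] [0.586 0.018 0.117]
top steel_nut1 0.66 [426. 240.] 46 [0.621 0.045 0.113] [0.615 0.037 0.104] [0.631 0.055 0.116]
top steel_nut1 0.49 [316. 280.] 2943 [0.56  0.246 
[... 1189 characters left out ...]
149]
scene wheel_center 0.8 [401. 286.] 1388 [0.603 0.029 0.116] [ 0.53  -0.014  0.091] [0.65  0.086 0.149]
scene peg0 0.67 [399. 284.] 1388 [0.602 0.029 0.115] [ 0.53  -0.017  0.091] [0.651 0.093 0.149]
scene brass_nut1 0.61 [409. 295.] 161 [0.578 0.009 0.111] [ 0.568 -0.002  0.092] [0.6   0.034 0.115]
scene steel_nut1 0.68 [408. 273.] 110 [0.626 0.046 0.112] [0.615 0.035 0.097] [0.651 0.055 0.116]
scene tape 0.61 [440. 266.] 1335 [0.792 0.078 0.035] [ 0.604 -0.013 -0.001] [0.854 0.178 0.124]
scene stapler 0.22 [403. 324.] 5988 [0.575 0.007 0.091] [ 0.481 -0.02  -0.002] [0.828 0.227 0.149]
scene red_cap 0.37 [406. 291.] 3089 [0.582 0.012 0.111] [ 0.516 -0.019  0.079] [0.653 0.1   0.149]
1.6
```

```bash
python3 - <<'E'
import cv2
a=cv2.imread('pics/top0.png')[140:360,190:510];cv2.imwrite('pics/top0c.png',cv2.resize(a,None,fx=2.5,fy=2.5))
E
```

```text
(no output)
```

View pics/top0c.png

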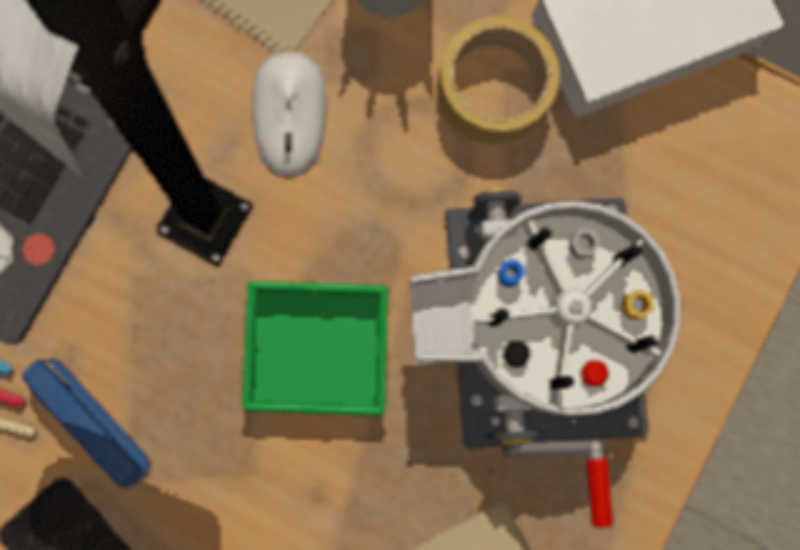

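View pics/scene0.png

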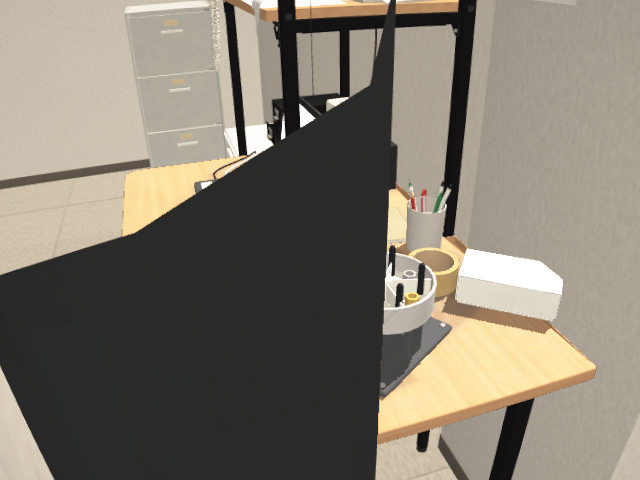

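The top picture shows the spout pointing left (+y world) and the lever at the bottom (-x). Brass is on the far side at crop (637,303), and the tray is left of the spout at (316,348). There's a lamp post at (205,220). Next I'll fit the geometry.

```bash
cat > g.py <<'E'
from h import *
from scipy.optimize import least_squares
def fit(im,d,cam='top',st=None,c0=(0.574,0.062)):
    v,u=np.nonzero(d>0);P=pts(cam,np.c_[u,v],d[v,u],st);C=im[v,u].astype(int);b,g,r=C.T
    rad=np.hypot(P[:,0]-c0[0],P[:,1]-c0[1])
    m=(abs(P[:,2]-.121)<.004)&(abs(rad-.075)<.012)
    f=least_squares(lambda p:np.hypot(P[m,0]-p[0],P[m,1]-p[1])-.075,c0,loss='soft_l1',f_scale=.002)
    c=f.x;print('wheel c',c.round(4),m.sum())
    rel=P[:,:2]-c;rad=np.hypot(*rel.T);a=np.degrees(np.arctan2(rel[:,1],rel[:,0]))
    m=(P[:,2]>.132)&(abs(rad-.055)<.012)&(P[:,2]<.156);
    z=np.exp(1j*5*np.radians(a[m])).mean();th=np.degrees(np.angle(z))/5
    print('pegs n',m.sum(),'peg angles world',[round((th+72*k+180)%360-180,1) for k in range(5)],abs(z).round(2))
    m=(r>120)&(g<60)&(b<60)&(P[:,2]>.14)
    if m.sum()>20:
        print('lever',m.sum(),P[m].mean(0).round(4),P[m].min(0).round(3),P[m].max(0).round(3))
        q=P[m]-P[m].mean(0);w=np.linalg.svd(q)[2][0] if len(q)<3000 else 0;print(' axis',w)
    m=(r>120)&(b<90)&(g>90)&(g<r)&(P[:,2]>.09)&(P[:,2]<.12)&(rad<.07)
    if m.sum(): print('brass',m.sum(),np.median(P[m],0).round(4),'ang',np.median(a[m]).round(1),np.median(rad[m]).round(4))
    m=(g>r*1.5)&(g>b*1.3)&(g>50)
    if m.sum()>50:
        q=P[m&(P[:,2]>.025)];
        if len(q): 
            k=cv2.minAreaRect((q[:,:2]*1000).astype(np.float32));print('tray',len(q),k)
    return c,P,C
if __name__=='__main__':
    im=cv2.imread('pics/top0.png');d=np.load('top0.npy');c,P,C=fit(im,d)
    # base plate of stand: dark, z~.01
    b=C.max(1);m=(b<90)&(abs(P[:,2]-.01)<.005)&(abs(P[:,0]-.58)<.14)&(abs(P[:,1]-.06)<.12)
    print('plate',cv2.minAreaRect((P[m,:2]*1000).astype(np.float32)))
    # obstacles: tall things
    m=(P[:,2]>.06)
    for x in np.arange(.3,1.0,.05):
        print(round(x,2),[ (lambda k:round(float(np.max(P[k,2])),2) if k.sum()>3 else 0)(m&(abs(P[:,0]-x)<.025)&(abs(P[:,1]-y)<.025)) for y in np.arange(-.2,.61,.05)])
E
python3 g.py
```

```text
wheel c [0.5761 0.059 ] 585
pegs n 170 peg angles world [np.float64(23.7), np.float64(95.7), np.float64(167.7), np.float64(-120.3), np.float64(-48.3)] 0.97
lever 222 [0.4562 0.06   0.1711] [0.426 0.05  0.14 ] [0.836 0.164 0.176]
 axis [-0.96564229 -0.25057556  0.06889748]
brass 65 [0.5761 0.0093 0.1126] ang -90.0 0.0511
tray 731 ((687.971435546875, 225.30819702148438), (118.14846801757812, 374.1310119628906), 81.3047866821289)
plate ((569.6819458007812, 80.07720947265625), (204.19512939453125, 192.35317993164062), 1.5843735933303833)
0.3 [0, 0, 0, 0, 0, 0, 0, 0, 0, 0, 0, 0, 0, 0, 0, 0, 0]
0.35 [0, 0, 0, 0, 0, 0, 0, 0, 0, 0, 0, 0, 0, 0, 0, 0, 0]
0.4 [0, 0, 0, 0, 0, 0.17, 0, 0, 0, 0, 0, 0, 0, 0, 0, 0, 0]
0.45 [0, 0, 0, 0, 0, 0.18, 0.14, 0, 0, 0, 0, 0, 0, 0, 0, 0, 0]
0.5 [0, 0, 0, 0, 0.13, 0.17, 0.15, 0, 0, 0, 0, 0, 0, 0, 0, 0, 0]
0.55 [0, 0, 0, 0, 0.15, 0.15, 0.15, 0.13, 0, 0, 0, 0, 0, 0, 0, 0, 0]
0.6 [0, 0, 0, 0, 0.15, 0.13, 0.15, 0.13, 0, 0, 0, 0.48, 0, 0, 0, 0, 0]
0.65 [0, 0, 0, 0, 0.13, 0.13, 0.15, 0, 0, 0, 0.74, 0.76, 0.65, 0, 0, 0, 0]
0.7 [0, 0, 0, 0, 0, 0, 0, 0, 0, 0, 0.65, 0.65, 0.65, 0.65, 0.65, 0, 0]
0.75 [0, 0, 0, 0.06, 0.06, 0.06, 0, 0, 0, 0.46, 0.65, 0.65, 0.65, 0.65, 0.65, 0.52, 0.48]
0.8 [0.43, 0.46, 0.06, 0.06, 0.06, 0.06, 0, 0, 0, 0.48, 0.49, 0.14, 0, 0, 0, 0.52, 0.5]
0.85 [0, 0.49, 0.48, 0.43, 0.06, 0.06, 0, 0.15, 0.46, 0.49, 0.49, 0, 0, 0, 0, 0, 0]
0.9 [0, 0, 0.43, 0.43, 0.39, 0, 0, 0.14, 0.12, 0, 0, 0, 0, 0, 0, 0, 0]
0.95 [0, 0, 0, 0, 0.36, 0.35, 0.32, 0.34, 0.33, 0, 0, 0, 0, 0, 0, 0, 0]
```

```bash
cat > b.py <<'E'
from g import *
im=cv2.imread('pics/top0.png');d=np.load('top0.npy');c,P,C=fit(im,d)
b,g,r=C.T
m=(r>110)&(g<70)&(b<70)&(P[:,2]>.155)&(P[:,0]<.5)&(P[:,0]>.4)
q=P[m];print('lever',m.sum(),q.mean(0),q.min(0),q.max(0),'dir',np.linalg.svd(q-q.mean(0))[2][0])
m=(g>r*1.5)&(g>b*1.3)&(P[:,0]<.64)&(P[:,0]>.48)&(P[:,1]<.33)&(P[:,1]>.15)
for lo,hi in((.025,.045),(-.01,.045)):
    q=P[m&(P[:,2]>lo)&(P[:,2]<hi)];print('tray',len(q),cv2.minAreaRect((q[:,:2]*1000).astype(np.float32)),q.mean(0),np.percentile(q,[2,98],axis=0).round(3).tolist())
# spout: white-grey, z .088-.13, y> c+.08
m=(P[:,1]>c[1]+.078)&(P[:,1]<c[1]+.13)&(abs(P[:,0]-c[0])<.06)&(P[:,2]>.08)&(P[:,2]<.13)
q=P[m];print('spout',q.mean(0),q.min(0),q.max(0))
for y in(.085,.095,.105): k=q[abs(q[:,1]-c[1]-y)<.005];print(y,k[:,0].min(),k[:,0].max(),(k[:,0].min()+k[:,0].max())/2)
E
python3 b.py
```

```text
wheel c [0.5761 0.059 ] 585
pegs n 170 peg angles world [np.float64(23.7), np.float64(95.7), np.float64(167.7), np.float64(-120.3), np.float64(-48.3)] 0.97
lever 222 [0.4562 0.06   0.1711] [0.426 0.05  0.14 ] [0.836 0.164 0.176]
 axis [-0.96564229 -0.25057556  0.06889748]
brass 65 [0.5761 0.0093 0.1126] ang -90.0 0.0511
tray 731 ((687.971435546875, 225.30819702148438), (118.14846801757812, 374.1310119628906), 81.3047866821289)
lever 224 [0.44742774 0.05776008 0.17164839] [0.42566014 0.05031058 0.16643569] [0.46993896 0.06406292 0.17580522] dir [-0.99966185 -0.02393543  0.01016239]
tray 705 ((558.3280029296875, 244.93064880371094), (111.31062316894531, 102.59404754638672), 86.77639770507812) [0.55628319 0.2421174  0.03399601] [[0.506, 0.189, 0.03], [0.61, 0.301, 0.037]]
tray 2909 ((558.3280029296875, 244.93064880371094), (111.31062316894531, 102.59404754638672), 86.77639770507812) [0.55911191 0.2454018  0.01184452] [[0.509, 0.192, 0.001], [0.607, 0.299, 0.036]]
spout [0.57380233 0.15494285 0.09645271] [0.54029908 0.13703076 0.08743219] [0.60494922 0.174177   0.12552522]
0.085 0.5411671413321595 0.6049492180399964 0.5730581796860779
0.095 0.5415522107633292 0.6033523287388383 0.5724522697510837
0.105 0.5402990765443092 0.6037525978650741 0.5720258372046916
```

```bash
cat >> h.py <<'E'
def go(x,y,z,yaw=None,st=None):
    "yaw: world angle (deg) of tool y, modulo 180; prints dp,spin for the move"
    s=st or state();Rm=R.from_rotvec(s['tool_rot']).as_matrix()
    dp=Rm.T@(np.array([x,y,z])-s['tool_pos'])/.05
    cur=np.degrees(np.arctan2(Rm[1,1],Rm[0,1]));sp=0
    if yaw is not None: sp=-((yaw-cur+90)%180-90)/5
    print('now',np.round(s['tool_pos'],4),'yaw',cur.round(1),'q',np.round(s['qpos'],2),'t',s['time_s'],'open',round(s['opening'],3),'F',np.round(s['wrist_force'],1));print('-> dp',dp.round(3),'spin',round(sp,2))
E
python3 - <<'E'
from h import *
d=np.load('top0.npy');v,u=np.nonzero(d>0);P=pts('top',np.c_[u,v],d[v,u])
im=cv2.imread('pics/top0.png')[v,u].max(1)
for z0 in np.arange(.0,.8,.06):
    m=(P[:,2]>=z0)&(P[:,2]<z0+.06)&(P[:,0]>.5)&(P[:,0]<.85)&(P[:,1]>.2)&(P[:,1]<.65)&(im<70)
    if m.sum()>5:print(z0.round(2),m.sum(),P[m].min(0).round(3),P[m].max(0).round(3))
go(.553,.298,.12,87)
go(.508,.245,.12,177)
E
```

```text
0.0 4645 [0.502 0.263 0.   ] [0.85 0.65 0.06]
0.06 104 [0.653 0.319 0.06 ] [0.673 0.35  0.118]
0.12 133 [0.654 0.32  0.12 ] [0.778 0.367 0.179]
0.18 141 [0.653 0.32  0.18 ] [0.673 0.347 0.239]
0.24 195 [0.654 0.319 0.24 ] [0.671 0.349 0.299]
0.3 256 [0.653 0.319 0.301] [0.672 0.349 0.36 ]
0.36 331 [0.654 0.319 0.36 ] [0.672 0.35  0.42 ]
0.42 3931 [0.622 0.22  0.42 ] [0.85  0.405 0.48 ]
0.48 2243 [0.653 0.306 0.48 ] [0.792 0.567 0.54 ]
0.54 992 [0.653 0.319 0.54 ] [0.674 0.348 0.6  ]
0.6 5076 [0.653 0.276 0.6  ] [0.753 0.475 0.66 ]
0.66 2689 [0.653 0.319 0.66 ] [0.674 0.349 0.72 ]
0.72 1678 [0.653 0.319 0.72 ] [0.674 0.35  0.756]
now [0.2186 0.6387 0.2313] yaw 71.1 q [-1.27  0.47 -0.05  1.53  0.02  1.14 -0.08] t 1.6 open 1.003 F [-0.6 -0.   0.5]
-> dp [-8.535 -4.28   2.226] spin -3.18
now [0.2186 0.6387 0.2313] yaw 71.1 q [-1.27  0.47 -0.05  1.53  0.02  1.14 -0.08] t 1.6 open 1.003 F [-0.6 -0.   0.5]
-> dp [-8.027 -5.574  2.225] spin 14.82
```

Emit:
jog_arm(
  dp=[
    [-0.5, -0.26, 0.1],
    [-1.25, -0.65, 0.3],
    [-2.1, -1.1, 0.5],
    [-2.95, -1.54, 0.75],
    [-3.8, -2.0, 1.0],
    [-4.65, -2.43, 1.2],
    [-5.5, -2.88, 1.4],
    [-6.3, -3.3, 1.6],
  ],
  spin=[-0.2, -0.5, -0.9, -1.3, -1.7, -2.1, -2.6, -3.1],
  claw=[45, 45, 45, 45, 45, 45, 45, 45],
)

```text
time_s: 2.4
tool_pos: [0.4646, 0.3787, 0.1512]
tool_rot: [0.091, 3.14, 0.0]
wrist_force: [0.5, 0.2, 0.2]
opening: 0.531
finger_force: 0.0
```

```bash
python3 -c "
from h import *
go(.543,.297,.10,87)"
```

```text
now [0.4646 0.3787 0.1512] yaw 86.7 q [-0.73  0.43 -0.03  1.8   0.01  0.91  0.75] t 2.4 open 0.531 F [0.5 0.2 0.2]
-> dp [-1.659 -1.542  1.024] spin -0.06
```

Emit:
jog_arm(
  dp=[
    [-0.4, -0.38, 0.2],
    [-0.9, -0.85, 0.45],
    [-1.35, -1.3, 0.75],
    [-1.6, -1.5, 0.95],
    [-1.66, -1.54, 1.02],
    [-1.66, -1.54, 1.02],
    [-1.66, -1.54, 1.02],
    [-1.66, -1.54, 1.02],
  ],
  spin=[0, 0, 0, 0, 0, 0, 0, 0],
  claw=[45, 45, 45, 45, 45, 45, 45, 45],
)

```text
time_s: 3.2
tool_pos: [0.5405, 0.301, 0.101]
tool_rot: [0.088, 3.14, 0.003]
wrist_force: [0.5, -0.4, -0.2]
opening: 0.525
finger_force: 0.0
```

```bash
python3 - <<'E'
from h import *
s=state();im,d=optics.grab_frame('wrist');cv2.imwrite('pics/w1.png',im)
v,u=np.nonzero(d>0);P=pts('wrist',np.c_[u,v],d[v,u],s);b,g,r=im[v,u].astype(int).T
m=(g>r*1.5)&(g>b*1.3)&(P[:,2]>.026)&(P[:,2]<.045)
q=P[m];print('rim',len(q),q.min(0).round(4),q.max(0).round(4))
far=q[q[:,1]>.275];k=np.polyfit(far[:,0],far[:,1],1);print('far wall fit at .543:',np.polyval(k,.543),'slope deg',np.degrees(k[0]),far[:,2].max())
k=far[abs(far[:,0]-.543)<.02];print(np.percentile(k[:,1],[5,50,95]),np.percentile(k[:,2],95))
print(cv2.minAreaRect((q[:,:2]*1000).astype(np.float32)))
go(.543,.297,.012,87)
E
```

```text
rim 7753 [0.5037 0.187  0.026 ] [0.6121 0.305  0.036 ]
far wall fit at .543: 0.29464131632311774 slope deg -1.357732295863589 0.035737072308973244
[0.29595855 0.29951215 0.30294647] 0.03454492130228571
((557.9238891601562, 245.5159454345703), (113.21881866455078, 103.3727798461914), 86.36511993408203)
now [0.5407 0.3006 0.101 ] yaw 86.8 q [-0.57  0.51 -0.01  1.8   0.    0.83  0.94] t 3.25 open 0.528 F [0.2 0.4 0.4]
-> dp [-0.049 -0.072  1.781] spin -0.05
```

View pics/w1.png

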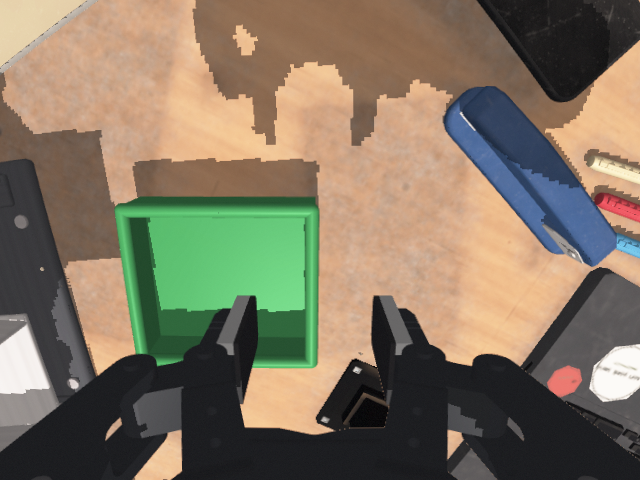

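The wrist picture shows the tray's far wall at about column 310, between the two fingers (250 and 380). Down, then pinch.

Emit:
jog_arm(
  dp=[
    [0, -0.03, 0.4],
    [0, -0.03, 0.9],
    [0, -0.03, 1.4],
    [0, -0.03, 1.7],
    [0, -0.03, 1.76],
    [0, -0.03, 1.76],
    [0, -0.03, 1.76],
    [0, -0.03, 1.76],
  ],
  spin=[0, 0, 0, 0, 0, 0, 0, 0],
  claw=[45, 45, 45, 45, 45, 20, 0, 0],
)

```text
time_s: 4.05
tool_pos: [0.5423, 0.2979, 0.0138]
tool_rot: [0.093, 3.138, 0.002]
wrist_force: [0.5, 1.8, 0.3]
opening: 0.067
finger_force: 58.5
```

```bash
python3 -c "
from h import *
s=state();print(s['finger_force'])
go(.543,.297,.016,87)"
```

```text
58.493696451187134
now [0.5423 0.2979 0.0138] yaw 86.6 q [-0.57  0.63 -0.01  1.84  0.01  0.67  0.94] t 4.05 open 0.067 F [0.5 1.8 0.3]
-> dp [-0.016 -0.017 -0.045] spin -0.08
```

Emit:
jog_arm(
  dp=[
    [-0.03, -0.15, 0],
    [-0.07, -0.33, 0],
    [-0.11, -0.52, 0],
    [-0.15, -0.71, 0],
    [-0.19, -0.89, 0],
    [-0.22, -1.03, 0],
    [-0.24, -1.11, 0],
    [-0.24, -1.11, 0],
  ],
  spin=[-0.15, -0.3, -0.5, -0.7, -0.9, -1.05, -1.1, -1.1],
  claw=[0, 0, 0, 0, 0, 0, 0, 0],
)

```text
time_s: 4.85
tool_pos: [0.5514, 0.2405, 0.0137]
tool_rot: [-0.056, 3.139, 0.002]
wrist_force: [-0.1, 0.9, 6.5]
opening: 0.066
finger_force: 59.1
```

```bash
cat > c.py <<'E'
from h import *
s=state();print(s['finger_force'])
go(.5508,.2419,.0138,92)
im,d=optics.grab_frame('top')
v,u=np.nonzero(d>0);P=pts('top',np.c_[u,v],d[v,u]);b,g,r=im[v,u].astype(int).T
m=(g>r*1.5)&(g>b*1.3)&(P[:,0]<.66)&(P[:,0]>.48)&(P[:,1]<.33)&(P[:,1]>.1)
q=P[m];print('tray',len(q),cv2.minAreaRect((q[:,:2]*1000).astype(np.float32)),np.percentile(q,[1,99],axis=0).round(3).tolist())
E
python3 c.py
```

```text
59.103925824165344
now [0.5514 0.2405 0.0137] yaw 92.1 q [-0.45  0.61 -0.04  1.88  0.03  0.65  1.1 ] t 4.85 open 0.066 F [-0.1  0.9  6.5]
-> dp [ 0.011  0.028 -0.002] spin 0.01
tray 240 ((625.438720703125, 206.58929443359375), (240.44235229492188, 86.89678192138672), 56.919769287109375) [[0.527, 0.127, 0.002], [0.66, 0.33, 0.75]]
```

Emit:
jog_arm(
  dp=[
    [0, 0, 0],
    [0, 0, 0],
    [0, 0, 0],
    [0, 0, -0.4],
    [0, 0.1, -1.1],
    [0, 0.3, -2.0],
    [0, 0.5, -2.8],
    [0, 0.5, -3.2],
  ],
  spin=[0, 0, 0, 0, 0, 0, 0, 0],
  claw=[40, 40, 40, 40, 40, 40, 40, 40],
)

```text
time_s: 5.7
tool_pos: [0.5502, 0.2684, 0.1761]
tool_rot: [-0.061, 3.136, 0.005]
wrist_force: [0.8, 0.1, -0.1]
opening: 0.468
finger_force: 0.0
```

```bash
python3 - <<'E'
from g import *
s=state();im,d=optics.grab_frame('wrist');cv2.imwrite('pics/w2.png',im)
v,u=np.nonzero(d>0);P=pts('wrist',np.c_[u,v],d[v,u],s);b,g,r=im[v,u].astype(int).T
m=(g>r*1.5)&(g>b*1.3)&(P[:,2]<.045)&(P[:,2]>-.01)
q=P[m];print('tray',len(q),cv2.minAreaRect((q[:,:2]*1000).astype(np.float32)),q.max(0),q.min(0),)
rim=q[q[:,2]>.028]; far=rim[rim[:,1]>.225]; k=np.polyfit(far[:,0],far[:,1],1);print('slope',np.degrees(k[0]),np.percentile(far[:,1],[1,50,99]))
s0=q[(q[:,2]>.028)&(q[:,1]<.22)&(q[:,1]>.16)]; print('x edges',np.percentile(s0[:,0],[1,99]))
go(.55,.26,.2,92)
E
```

```text
tray 17393 ((580.59423828125, 225.09518432617188), (231.17401123046875, 126.69879150390625), 74.38642883300781) [0.67271601 0.31936651 0.04354461] [0.51904393 0.11875743 0.00120274]
slope 3.032742653491393 [0.22621231 0.24073454 0.24611637]
x edges [0.52084588 0.62388575]
now [0.5514 0.2681 0.1783] yaw 92.2 q [-0.49  0.41 -0.04  1.75  0.02  0.97  1.07] t 5.75 open 0.465 F [ 0.5 -0.1  3. ]
-> dp [ 0.031 -0.159 -0.435] spin 0.03
```

View pics/w2.png

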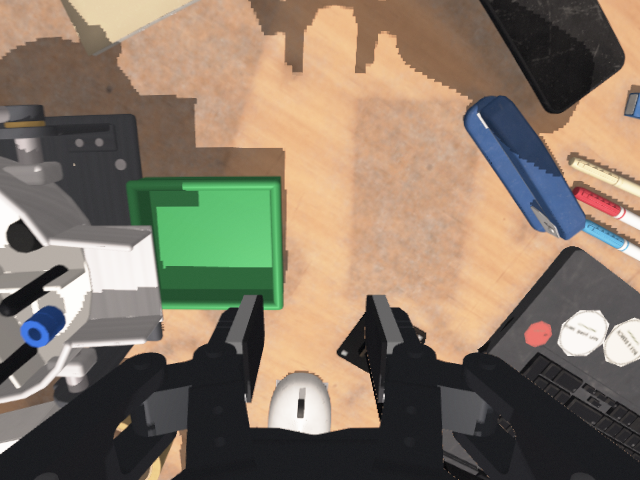

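```bash
python3 -c "
from h import *
go(.5224,.0707,.24,77.7)"
```

```text
now [0.5514 0.2681 0.1783] yaw 92.2 q [-0.49  0.41 -0.04  1.75  0.02  0.97  1.07] t 5.75 open 0.465 F [ 0.5 -0.1  3. ]
-> dp [ 0.72  -3.918 -1.257] spin 2.89
```

Emit:
jog_arm(
  dp=[
    [0, -0.1, -0.5],
    [0.1, -0.5, -1.0],
    [0.25, -1.2, -1.25],
    [0.4, -2.0, -1.25],
    [0.55, -2.8, -1.25],
    [0.65, -3.5, -1.25],
    [0.72, -3.9, -1.25],
    [0.72, -3.92, -1.25],
  ],
  spin=[0.2, 0.5, 1.0, 1.5, 2.0, 2.5, 2.9, 2.9],
  claw=[26, 26, 26, 26, 26, 26, 26, 26],
)

```text
time_s: 6.55
tool_pos: [0.5198, 0.0656, 0.2343]
tool_rot: [-0.348, -3.121, 0.002]
wrist_force: [-0.1, 0.8, 0.0]
opening: 0.308
finger_force: 0.0
```

```bash
python3 - <<'E'
from g import *
s=state();im,d=optics.grab_frame('wrist');cv2.imwrite('pics/w3.png',im)
d=d.copy();fit(im,d,'wrist',s)
im,d=optics.grab_frame('top');cv2.imwrite('pics/top1.png',im)
go(.5224,.0707,.13,77.7)
E
```

```text
wheel c [0.5761 0.0595] 3460
pegs n 956 peg angles world [np.float64(24.3), np.float64(96.3), np.float64(168.3), np.float64(-119.7), np.float64(-47.7)] 0.97
lever 1942 [0.4455 0.0579 0.1707] [0.425 0.05  0.164] [0.471 0.065 0.174]
 axis [ 0.99950589  0.0301198  -0.00898713]
brass 26 [0.5535 0.0219 0.1027] ang -124.5 0.0485
tray 2745 ((572.1565551757812, 187.78564453125), (102.79175567626953, 113.85356903076172), 2.089550733566284)
now [0.5204 0.0698 0.2345] yaw 77.7 q [-0.28  0.22  0.08  1.89 -0.02  1.04  1.16] t 6.65 open 0.301 F [0.6 0.  0.4]
-> dp [-0.037  0.024  2.089] spin -0.01
```

View pics/w3.png

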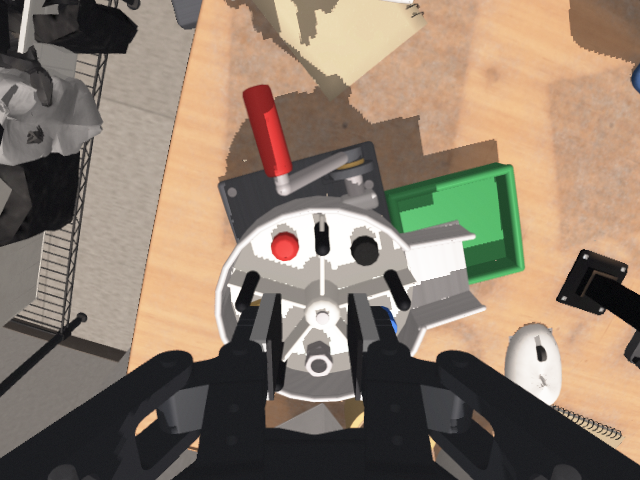

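The tray lies against the plate, centred on the spout. The peg at (322,235) belongs to the divider between red and rubber. Going down over it.

Emit:
jog_arm(
  dp=[
    [-0.03, 0.02, 0.3],
    [-0.03, 0.02, 0.8],
    [-0.03, 0.02, 1.3],
    [-0.03, 0.02, 1.7],
    [-0.03, 0.02, 1.95],
    [-0.03, 0.02, 2.05],
    [-0.03, 0.02, 2.08],
    [-0.03, 0.02, 2.08],
  ],
  spin=[0, 0, 0, 0, 0, 0, 0, 0],
  claw=[26, 26, 26, 26, 26, 26, 15, 13],
)

```text
time_s: 7.45
tool_pos: [0.5226, 0.0701, 0.1313]
tool_rot: [0.338, 3.122, 0.001]
wrist_force: [0.1, -0.1, -0.7]
opening: 0.155
finger_force: 0.0
```

```bash
cat > arc.py <<'E'
from h import *
import sys
c=np.array([.5761,.0595]);r=.055
def arc(end,n=8,z=None,step=8.0):
    s=state();Rm=R.from_rotvec(s['tool_rot']).as_matrix();p=np.array(s['tool_pos'])
    a0=np.degrees(np.arctan2(p[1]-c[1],p[0]-c[0]));print('peg ang',a0.round(1),'rad',np.hypot(*(p[:2]-c)).round(4),'t',s['time_s'],'open',round(s['opening'],3),'ff',s['finger_force'],'F',np.round(s['wrist_force'],1),'q7',s['qpos'][6],'z',p[2])
    yaw=np.degrees(np.arctan2(Rm[1,1],Rm[0,1]))
    dps=[];sp=[]
    for i in range(1,n+1):
        a=max(a0-step*i,end);t=np.radians(a)
        q=np.r_[c+r*np.array([np.cos(t),np.sin(t)]),z or p[2]]
        dps.append((Rm.T@(q-p)/.05).round(2).tolist());sp.append(round(-(((a-90-yaw)+90)%180-90 if i==1 else (a-a1)+0)/5 + (sp[-1] if i>1 else 0),2));a1=a
    print(dps);print(sp)
arc(float(sys.argv[1]),z=.130)
E
python3 arc.py -15.8
```

```text
peg ang 168.8 rad 0.0545 t 7.45 open 0.155 ff 0.0 F [ 0.1 -0.1 -0.7] q7 1.1739070482484977 z 0.131320809665768
[[0.0, 0.15, 0.03], [-0.03, 0.3, 0.03], [-0.08, 0.45, 0.03], [-0.15, 0.59, 0.03], [-0.23, 0.71, 0.03], [-0.34, 0.82, 0.03], [-0.46, 0.92, 0.03], [-0.59, 1.0, 0.03]]
[np.float64(1.37), np.float64(2.97), np.float64(4.57), np.float64(6.17), np.float64(7.77), np.float64(9.37), np.float64(10.97), np.float64(12.57)]
```

Emit:
jog_arm(
  dp=[
    [0.0, 0.15, 0.03],
    [-0.03, 0.3, 0.03],
    [-0.08, 0.45, 0.03],
    [-0.15, 0.59, 0.03],
    [-0.23, 0.71, 0.03],
    [-0.34, 0.82, 0.03],
    [-0.46, 0.92, 0.03],
    [-0.59, 1.0, 0.03],
  ],
  spin=[1.37, 2.97, 4.57, 6.17, 7.77, 9.37, 10.97, 12.57],
  claw=[13, 13, 13, 13, 13, 13, 13, 13],
)

```text
time_s: 8.25
tool_pos: [0.5617, 0.1123, 0.1302]
tool_rot: [-1.924, -2.483, -0.001]
wrist_force: [-1.7, -0.5, 0.5]
opening: 0.154
finger_force: 0.8
```

```bash
python3 arc.py -15.8
```

```text
peg ang 105.3 rad 0.0548 t 8.25 open 0.154 ff 0.8352970099076629 F [-1.7 -0.5  0.5] q7 0.139039728957923 z 0.13023565210648888
[[-0.0, 0.15, 0.0], [-0.03, 0.3, 0.0], [-0.08, 0.45, 0.0], [-0.15, 0.59, 0.0], [-0.24, 0.71, 0.0], [-0.35, 0.82, 0.0], [-0.47, 0.92, 0.0], [-0.6, 1.0, 0.0]]
[np.float64(1.44), np.float64(3.04), np.float64(4.64), np.float64(6.24), np.float64(7.84), np.float64(9.44), np.float64(11.04), np.float64(12.64)]
```

Emit:
jog_arm(
  dp=[
    [0.0, 0.15, 0.0],
    [-0.03, 0.3, 0.0],
    [-0.08, 0.45, 0.0],
    [-0.15, 0.59, 0.0],
    [-0.24, 0.71, 0.0],
    [-0.35, 0.82, 0.0],
    [-0.47, 0.92, 0.0],
    [-0.6, 1.0, 0.0],
  ],
  spin=[1.5, 3.1, 4.7, 6.3, 7.9, 9.5, 11.1, 12.7],
  claw=[13, 13, 13, 13, 13, 13, 13, 13],
)

```text
time_s: 9.05
tool_pos: [0.6179, 0.0974, 0.1302]
tool_rot: [-2.94, -1.1, -0.002]
wrist_force: [-1.0, 1.3, -0.5]
opening: 0.148
finger_force: 0.9
```

```bash
python3 arc.py -18
```

```text
peg ang 42.2 rad 0.0565 t 9.05 open 0.148 ff 0.87627510773018 F [-1.   1.3 -0.5] q7 -0.7532782895875481 z 0.1301873737601425
[[-0.04, 0.15, 0.0], [-0.07, 0.3, 0.0], [-0.12, 0.45, 0.0], [-0.18, 0.59, 0.0], [-0.27, 0.71, 0.0], [-0.38, 0.83, 0.0], [-0.5, 0.92, 0.0], [-0.56, 0.97, 0.0]]
[np.float64(1.37), np.float64(2.97), np.float64(4.57), np.float64(6.17), np.float64(7.77), np.float64(9.37), np.float64(10.97), np.float64(11.8)]
```

Emit:
jog_arm(
  dp=[
    [-0.03, 0.15, 0.0],
    [-0.06, 0.3, 0.0],
    [-0.11, 0.45, 0.0],
    [-0.17, 0.59, 0.0],
    [-0.26, 0.71, 0.0],
    [-0.37, 0.83, 0.0],
    [-0.48, 0.91, 0.0],
    [-0.55, 0.97, 0.0],
  ],
  spin=[1.4, 3.0, 4.6, 6.2, 7.8, 9.4, 11.0, 11.8],
  claw=[13, 13, 13, 13, 13, 13, 13, 13],
)

```text
time_s: 9.85
tool_pos: [0.6298, 0.0422, 0.1303]
tool_rot: [-3.101, 0.489, -0.003]
wrist_force: [-0.1, 2.1, 0.4]
opening: 0.15
finger_force: 0.7
```

```bash
python3 arc.py -18
```

```text
peg ang -17.8 rad 0.0564 t 9.85 open 0.15 ff 0.7316574070136994 F [-0.1  2.1  0.4] q7 -1.522937782374388 z 0.13034564665364476
[[-0.03, 0.0, 0.01], [-0.03, 0.0, 0.01], [-0.03, 0.0, 0.01], [-0.03, 0.0, 0.01], [-0.03, 0.0, 0.01], [-0.03, 0.0, 0.01], [-0.03, 0.0, 0.01], [-0.03, 0.0, 0.01]]
[np.float64(0.02), np.float64(0.02), np.float64(0.02), np.float64(0.02), np.float64(0.02), np.float64(0.02), np.float64(0.02), np.float64(0.02)]
```

Emit:
jog_arm(
  dp=[
    [0, 0, 0],
    [0, 0, -0.1],
    [0, 0, -0.5],
    [0, 0, -1.1],
    [-0.2, 0, -1.8],
    [-0.6, 0, -2.3],
    [-1.0, 0, -2.5],
    [-1.2, 0, -2.5],
  ],
  spin=[0, 0, 0, 0, -1, -2, -3, -4],
  claw=[22, 22, 22, 22, 22, 22, 22, 22],
)

```text
time_s: 10.65
tool_pos: [0.5718, 0.0601, 0.257]
tool_rot: [-3.138, -0.071, -0.006]
wrist_force: [0.8, 0.4, 0.7]
opening: 0.257
finger_force: 0.0
```

```bash
python3 - <<'E'
from g import *
s=state();im,d=optics.grab_frame('wrist');cv2.imwrite('pics/w4.png',im)
fit(im,d,'wrist',s);print(np.round(optics.camera_params('wrist')['hand_eye'],3))
im,d=optics.grab_frame('top');cv2.imwrite('pics/t4.png',cv2.resize(im[140:360,190:510],None,fx=2.5,fy=2.5))
go(.447,.058,.24,-88)
E
```

```text
wheel c [0.5768 0.0593] 4126
pegs n 1009 peg angles world [np.float64(-15.3), np.float64(56.7), np.float64(128.7), np.float64(-159.3), np.float64(-87.3)] 0.97
lever 496 [0.4517 0.057  0.1718] [0.432 0.053 0.169] [0.47  0.061 0.174]
 axis [-9.99641030e-01 -2.67826389e-02 -7.07396887e-04]
brass 173 [0.578 0.107 0.11 ] ang 88.8 0.0483
tray 2048 ((573.5057983398438, 179.94155883789062), (101.17451477050781, 129.34805297851562), 2.6066670417785645)
[[-0.    -0.957 -0.291  0.074]
 [ 1.    -0.001  0.001 -0.   ]
 [-0.001 -0.291  0.957 -0.142]
 [ 0.     0.     0.     1.   ]]
now [0.5711 0.0604 0.2555] yaw -87.6 q [-0.86  0.37  0.89  1.79 -0.32  1.13 -1.39] t 10.75 open 0.261 F [-0.4 -0.3 -0.6]
-> dp [-2.482 -0.054  0.308] spin 0.08
```

View pics/w4.png

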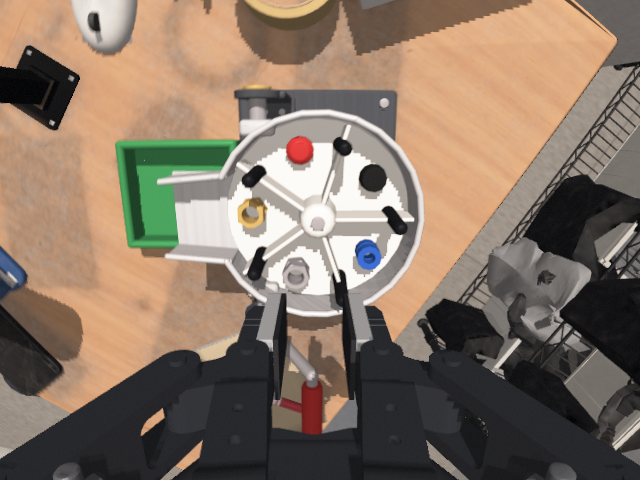

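The brass compartment stands at the spout (nut at pixel 252,213), its middle at 92.7° against the spout's 92°. Now to the lever.

Emit:
jog_arm(
  dp=[
    [-0.3, 0, 0.0],
    [-0.8, 0, 0.1],
    [-1.4, -0.02, 0.2],
    [-1.9, -0.04, 0.3],
    [-2.3, -0.05, 0.3],
    [-2.5, -0.05, 0.3],
    [-2.5, -0.05, 0.3],
    [-2.5, -0.05, 0.3],
  ],
  spin=[0, 0, 0.08, 0.08, 0.08, 0.08, 0.08, 0.08],
  claw=[34, 34, 34, 34, 34, 34, 34, 34],
)

```text
time_s: 11.55
tool_pos: [0.4477, 0.0572, 0.2397]
tool_rot: [-3.141, -0.05, -0.002]
wrist_force: [0.9, -0.1, -0.5]
opening: 0.394
finger_force: 0.0
```

```bash
python3 - <<'E'
from g import *
s=state();im,d=optics.grab_frame('top');fit(im,d)
go(.446,.058,.15,-88)
E
```

```text
wheel c [0.5761 0.059 ] 596
pegs n 162 peg angles world [np.float64(-15.2), np.float64(56.8), np.float64(128.8), np.float64(-159.2), np.float64(-87.2)] 0.97
lever 85 [0.4789 0.0633 0.1718] [0.453 0.05  0.142] [0.835 0.163 0.307]
 axis [-0.96067803 -0.26710936  0.07583077]
brass 68 [0.5766 0.1074 0.1134] ang 89.3 0.0495
tray 604 ((691.78662109375, 191.111328125), (341.5693359375, 112.47906494140625), 1.5167558193206787)
now [0.4478 0.0571 0.2397] yaw -88.2 q [-1.1   0.1   0.97  2.07 -0.1   1.02 -1.63] t 11.6 open 0.399 F [0.7 0.3 0.6]
-> dp [-0.038 -0.02   1.793] spin -0.04
```

Emit:
jog_arm(
  dp=[
    [0, -0.02, 0.3],
    [0, -0.02, 0.7],
    [0, -0.02, 1.1],
    [0, -0.02, 1.5],
    [0, -0.02, 1.75],
    [0, -0.02, 1.8],
    [0, -0.02, 1.8],
    [0, -0.02, 1.8],
  ],
  spin=[0, 0, 0, 0, 0, 0, 0, 0],
  claw=[34, 34, 34, 34, 34, 34, 24, 24],
)

```text
time_s: 12.4
tool_pos: [0.4475, 0.0581, 0.15]
tool_rot: [-3.141, -0.05, -0.002]
wrist_force: [0.2, -0.4, 0.5]
opening: 0.283
finger_force: 0.0
```

```bash
python3 -c "
from h import *
s=state();print(s['finger_force'])
go(.446,.123,.155,-88)"
```

```text
0.0
now [0.4475 0.0581 0.15  ] yaw -88.2 q [-0.98  0.28  0.9   2.17 -0.3   0.82 -1.43] t 12.4 open 0.283 F [ 0.2 -0.4  0.5]
-> dp [ 0.011 -1.299 -0.1  ] spin -0.03
```

Emit:
jog_arm(
  dp=[
    [0, -0.12, 0],
    [0, -0.28, 0],
    [0, -0.45, -0.05],
    [0, -0.62, -0.1],
    [0, -0.8, -0.15],
    [0, -0.97, -0.15],
    [0, -1.13, -0.15],
    [0, -1.27, -0.15],
  ],
  spin=[0, 0, 0, 0, 0, 0, 0, 0],
  claw=[24, 24, 24, 24, 24, 24, 24, 24],
)

```text
time_s: 13.2
tool_pos: [0.445, 0.1206, 0.1573]
tool_rot: [3.14, 0.05, 0.002]
wrist_force: [1.6, -4.2, -2.4]
opening: 0.28
finger_force: 2.6
```

Emit:
jog_arm(
  dp=[
    [0, -0.02, 0],
    [0, -0.02, 0],
    [0, -0.02, 0],
    [0, -0.02, 0],
    [0, -0.02, 0],
    [0, -0.02, 0],
    [0, -0.02, 0],
    [0, -0.02, 0],
  ],
  spin=[0, 0, 0, 0, 0, 0, 0, 0],
  claw=[24, 24, 24, 24, 24, 24, 24, 24],
)

```text
time_s: 14.0
tool_pos: [0.4447, 0.1225, 0.1568]
tool_rot: [-3.141, -0.051, -0.0]
wrist_force: [0.2, -2.2, 0.3]
opening: 0.284
finger_force: 1.3
```

```bash
cat > look.py <<'E'
from g import *
import sys
s=state();cam=sys.argv[1];im,d=optics.grab_frame(cam);cv2.imwrite(f'pics/{sys.argv[2]}.png',im)
v,u=np.nonzero(d>0);P=pts(cam,np.c_[u,v],d[v,u],s);b,g,r=im[v,u].astype(int).T
m=(r>100)&(g<70)&(b<70)&(P[:,2]>.14)&(P[:,0]<.5)&(P[:,0]>.4);print('lever',m.sum(),P[m].mean(0) if m.sum() else '')
for r_ in optics.cut_out(cam,'brass_nut1')[:3]:
    q=cloud(cam,d,r_['pixels'],s);print('brass',r_['confidence'],r_['pixel'],np.median(q,0) if len(q) else '')
print(s['tool_pos'],s['wrist_force'],s['finger_force'],s['time_s'])
E
python3 look.py top t5
python3 -c "
import cv2
cv2.imwrite('pics/t5c.png',cv2.resize(cv2.imread('pics/t5.png')[180:340,270:490],None,fx=3.6,fy=3.6,interpolation=2))"
```

```text
lever 0 
brass 0.46 [326.2, 270.4] [0.57512773 0.22665878 0.01353426]
brass 0.38 [329.8, 261.7] [0.59051115 0.22010691 0.01662282]
[0.44471396 0.12248725 0.15682032] [ 0.23693596 -2.21456537  0.33024126] 1.2705304473638535 14.0
```

View pics/t5c.png

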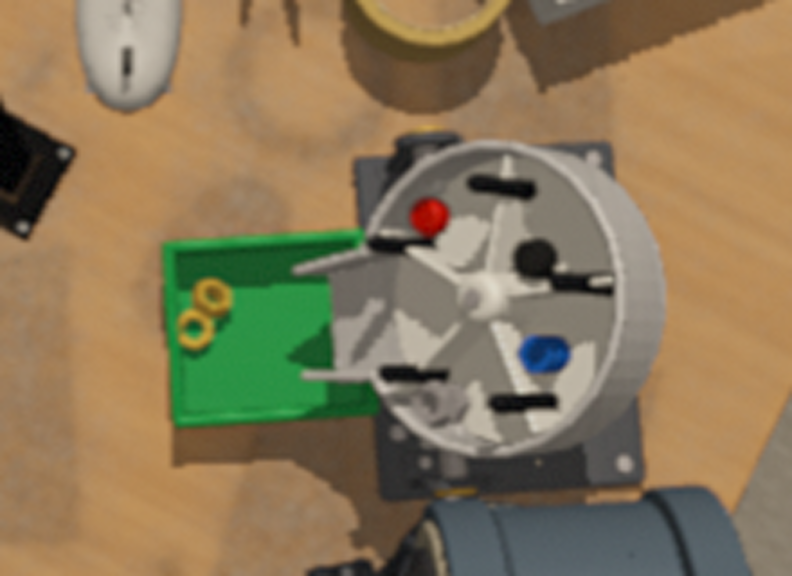

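Both nuts are in the tray, at crop (213,297) and (196,328). The red, black, blue and steel parts are still in their compartments. Guiding the lever back.

Emit:
jog_arm(
  dp=[
    [0, 0.12, 0],
    [0, 0.28, 0],
    [0, 0.45, 0],
    [0, 0.62, 0.05],
    [0, 0.8, 0.1],
    [0, 0.97, 0.15],
    [0, 1.13, 0.15],
    [0, 1.27, 0.15],
  ],
  spin=[0, 0, 0, 0, 0, 0, 0, 0],
  claw=[24, 24, 24, 24, 24, 24, 24, 24],
)

```text
time_s: 14.9
tool_pos: [0.4466, 0.0582, 0.1492]
tool_rot: [3.141, 0.05, -0.001]
wrist_force: [0.8, -0.4, 1.0]
opening: 0.28
finger_force: 0.0
```

Emit:
jog_arm(
  dp=[
    [0, 0.02, 0],
    [0, 0.02, 0],
    [0, 0.02, 0],
    [0, 0.02, -0.3],
    [0, 0.02, -0.8],
    [0, 0.02, -1.3],
    [0, 0.02, -1.8],
    [0, 0.02, -2.0],
  ],
  spin=[0, 0, 0, 0, 0, 0, 0, 0],
  claw=[34, 34, 34, 34, 34, 34, 34, 34],
)

```text
time_s: 15.7
tool_pos: [0.4479, 0.0587, 0.2513]
tool_rot: [-3.139, -0.053, -0.005]
wrist_force: [0.1, -0.1, 0.3]
opening: 0.399
finger_force: 0.0
```

```bash
python3 look.py top t6; python3 - <<'E'
from g import *
s=state();im,d=optics.grab_frame('wrist');fit(im,d,'wrist',s)
im=cv2.imread('pics/t6.png');cv2.imwrite('pics/t6c.png',cv2.resize(im[180:340,270:490],None,fx=3.6,fy=3.6,interpolation=2))
E
```

```text
lever 91 [0.46095546 0.05916434 0.17508509]
brass 0.43 [324.0, 274.4] [0.56825464 0.23059793 0.01524376]
[0.4478728  0.05873739 0.25125932] [ 0.07312458 -0.09997916  0.3161301 ] 0.0 15.7
wheel c [0.5775 0.0593] 2910
pegs n 798 peg angles world [np.float64(-15.4), np.float64(56.6), np.float64(128.6), np.float64(-159.4), np.float64(-87.4)] 0.96
lever 1421 [0.4484 0.0573 0.1704] [0.425 0.05  0.164] [0.471 0.065 0.174]
 axis [-0.99899103 -0.04093064  0.01848253]
tray 2192 ((570.1749877929688, 188.9478302001953), (97.51085662841797, 110.6916732788086), 1.9227666854858398)
```

View pics/t6c.png

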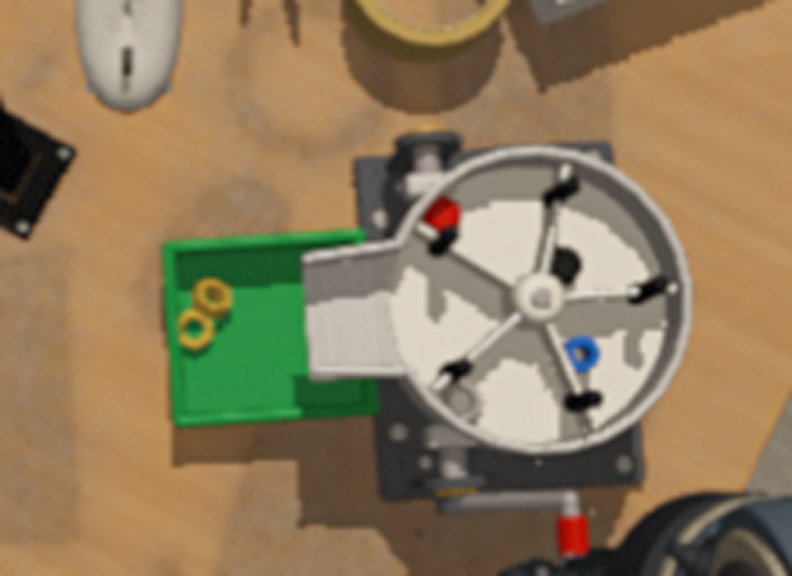

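The carousel is upright, both nuts are in the tray, the other parts are inside, and the gripper is clear. Handing in.

```bash
python3 -c "
from plant import env
print(env.job_done())"
```

```text
the job is handed in; nothing more can be done
None
```

The job is handed in at about 16 s: both brass nuts are in the green tray under the spout, the carousel is back upright, and all the other parts are still in it.

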